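# Hang the sample basket and snap the locking cap onto its hook

### The arm

A 7-joint arm with a two-finger parallel gripper is mounted at the origin on the work surface. World frame = base frame: x ahead of the robot, y to its left, z up, the work surface at z = 0. Lengths are in m, angles in rad, forces in N, time in s.
With the tool pointing down it reaches from about 0.4 to 0.875 m from the base axis. Payload 6.5 kg.
Tool frame: the origin (TCP) lies at the very end of the fingers, on their centre line; the grasp point (between the pads) lies 19 mm behind it; z points along the fingers, y is the line along which they close (so a half turn about z gives the same grasp; the last joint's range is limited). The gripper opens to 88 mm and grips with 3 to 60 N. Pads are 18 mm wide; open, the fingers measure 123 mm over their backs; the gripper's body (75 mm by 187 mm) begins 45 mm behind the grasp point.
Start: joints at [-1.41, 0.536, -0.004, 1.538, 0.003, 1.067, -0.071], TCP at [0.146, 0.633, 0.239] pointing down, gripper open.
Joint ranges: [-2.7, 2.7], [-0.37, 2.16], [-1.27, 1.26], [0.24, 2.4], [-1.31, 4.45], [0.19, 1.91], [-2.76, 2.76]. Speed limits (rad/s): [2.39, 2.39, 3.14, 3.14, 3.14, 3.14, 3.14].

### API

Orientations are given as a unit quaternion [w, x, y, z].
In Python, from workcell import bot gives the robot as it stands. Calls block until the motion is done:
- bot.goto(position, orientation): joint-space move of the TCP to a pose.
- bot.servo_line(position, feed=0.15, attitude=None, guard=None): straight line of the TCP; attitude=None keeps the orientation; feed is the mean speed in m/s. With guard (N) it stops when the force on the tool has changed by that much, and returns True; else False.
- bot.move_joints(angles): joint-space move.
- bot.set_gripper(opening, squeeze=None): finger opening in m; squeeze is the grip in N (None keeps the last); returns when the fingers have stopped.
- bot.pause(seconds).
- bot.solve_ik(position, orientation): joint angles nearest the present ones, or None.
- bot.get_image(name): name is "scene" or "top" or "wrist"; returns a dict with "pixels" (420x560x3 uint8, red, green, blue), "vfov" (degrees; the focal length in pixels is half the picture's height over the tangent of half this angle, whatever the lens; pixels are square), "cx", "cy" (the principal point, pixels), "R" (3x3) and "t" (3): a world point X has camera coordinates R X + t. Camera axes: x right, y down, z forward; pixel columns grow to the right and rows downward; lengths in m; the calibration is good to about 2 mm. A picture is of the moment at which its call begins. There is no depth.
A pose or a line that the arm cannot do raises bot.MotionError and nothing moves.
- bot.finish_job(): hands the job in; it is judged then, once.
Trained networks look in a picture, given as the dict that the camera call returned (one of the last four; its "shot" number tells which), for a name from the list of things; names that differ only in an ending like _2 or _b are one class to them, and where a whole thing is asked for, a point or a joint stands for the part that bears it (a point fixed in the world has none). Each returns a list of dicts, best first, with "conf" (0 to 1); they miss things now and then, are a little off and sometimes report something else, mostly with a low value. They report only what shows in the picture. A call takes as long as a camera call. They do not tell look-alikes from the thing itself.
- bot.recognise(query, picture): "xyz" ([x, y, z] in m, in world coordinates, good to about 4 mm: the middle of the surface that is visible of it).
Readings, each from a call of its own:
- bot.read_clock(): time.
- bot.read_qpos(): joint angles.
- bot.read_qd(): joint speeds.
- bot.read_effort(): joint torques, N m.
- bot.read_eef_pos(): TCP position.
- bot.read_tool_rot(): TCP orientation.
- bot.read_ft_force(): force on the tool from outside, world axes, zero at the start.
- bot.read_torque(): the same for the moment, N m.
- bot.read_finger_gap(): finger opening in m.
- bot.read_grip_force(): force on a finger pad.
Only numpy, scipy, OpenCV 4.12 (cv2) and the standard library are available. Lean on these libraries where they do the work, as an engineer would, in place of code of your own. Each camera call takes 0.05 s, during which the arm holds its last target. There are 200 camera calls.

### The job

Hang the green sample basket by its black handle on the blue hook so that it hangs free, then set the orange locking cap over the hook's upturned steel prong and press it straight down until it snaps fully home. Keep pressing it down firmly: the job finishes while you are still holding it down with the fingers, with the basket hanging behind it, untouched. Do not disturb the tubs and the jar.

Things in the scene. Friction and masses are not known exactly. Their poses are not given: they have to be found in the camera images.
- hook_stand: Fixed stand; origin on the bench under its blue post (24 square, 208 tall), base plate 130 x 130 x 12. A blue arm 14 wide, 14 thick, top face 200 above the bench, runs along the stand's -x for 110. On it stand, 58 out, a back stop pin (dia 12, 20 high) and, 100 out, the steel prong (dia 15, 41 high). The handle bar goes on the arm between pin and prong (28 clear). Position and yaw vary.
- seat (a point): Point on the top face of the hook's arm, midway between back stop pin and prong, 79 mm out from the post: where the middle of the underside of the basket's handle bar should rest. Axes as the stand's.
- prong_tip: Top of the steel prong; origin at the centre of its top face, 241 above the bench, z up. The prong is 15 in diameter, tapering to 10 over its last 4 mm. Centred 14 below the top are four brass spring bulges, 24 across when out, which the cap's inner lip must force inward: this takes a downward push of about 8 to 15 N, then the force suddenly drops.
- basket: Loose green basket 80 (x) x 96 (y) x 60 high, about 0.28 kg, with fixed jars; origin at the centre of its underside. Rigid black handle, an upside-down U in its y-z plane: legs with outer faces 50 apart along y (16 deep in x, 8 thick, straight from 85 to 160 up), to be gripped from above across the 50. The arm passes under the bar along the basket's x, either way round.
- handle_bar (a point): Middle of the underside of the basket's handle bar, 150 mm above the basket's underside. The bar runs along y, is 10 thick and 16 deep in x; the window under it is 34 wide in y and reaches down to the rim: bring it on from in front of the prong, the arm and prong passing through it, then lower; fingers on the legs straddle the arm. Axes as the basket.
- cap: Loose orange cap with black rings: upright cylinder, dia 32, 52 tall, 60 g, mouth down; origin at the centre of its open underside. Bore 26 deep, inner lip 18 wide, 5 above the underside. On the prong it first rests on the bulges, underside 14 below the prong's top; fully home it is 26 below and the bore's ceiling meets the prong. Grip its upper half: the bar's top is only 5 mm under it.
- black_tub: Bystander: loose black tub, diameter 96, 140 tall; origin at the centre of its underside.
- blue_tub: Bystander: loose blue tub, diameter 90, 130 tall; origin at the centre of its underside.
- yellow_jar: Bystander: loose yellow jar, diameter 60, 62 tall; origin at the centre of its underside.
Mind the look-alikes: they are no part of the job. What is shaped like the basket but purple is not meant.

How it is judged:
By the outcome, as a careful person would: the job done as asked, in the order asked, and still so for the second after the job is handed in, while the arm keeps its last pose, push and grip.
It also fails if it takes over 72 s, if anything falls off the work surface, if the arm or the gripper's body presses on something with over 40 N, if the wrist force passes 120 N, or if a joint passes its speed limit or range.

## Working session

There is one attempt and no reset: what is moved stays moved. The work goes in short steps, each a Python script; the robot and the scene stay as the last script left them, time stands still between calls to the robot, and variables do not carry over. Pictures are saved under pics/ and viewed, at most 13 in all, crops included, and the job is handed in when it is done.

```bash
mkdir -p pics; cat > h.py <<'E'
from workcell import bot
import numpy as np, cv2
def save(im,n): cv2.imwrite(f'pics/{n}.png',cv2.cvtColor(im['pixels'],cv2.COLOR_RGB2BGR))
def proj(im,X):
    c=np.asarray(im['R'])@np.asarray(X)+np.asarray(im['t']); f=210/np.tan(np.radians(im['vfov'])/2)
    return np.array([im['cx']+f*c[0]/c[2],im['cy']+f*c[1]/c[2]])
def ray(im,u,v):
    f=210/np.tan(np.radians(im['vfov'])/2);R=np.asarray(im['R'])
    return -R.T@np.asarray(im['t']), R.T@np.array([(u-im['cx'])/f,(v-im['cy'])/f,1])
def atz(im,u,v,z):
    o,d=ray(im,u,v); return o+d*(z-o[2])/d[2]
def q(yaw): # tool down, tool y axis at yaw+90deg
    return [0,np.cos(yaw/2),np.sin(yaw/2),0]
E
python3 - <<'E'
from h import *
S=bot.get_image('scene');T=bot.get_image('top')
save(S,'s0');save(T,'t0')
for n in ['hook_stand','seat','prong_tip','basket','handle_bar','cap','black_tub','blue_tub','yellow_jar']:
    for c,im in(('S',S),('T',T)):
        for r in bot.recognise(n,im)[:4]: print(n,c,np.round(r['xyz'],3),round(r['conf'],2),proj(im,r['xyz']).round())
print(bot.read_tool_rot(),bot.read_clock())
a=[cv2.imread(f'pics/{n}.png') for n in('s0','t0')]
E
```

```text
hook_stand S [ 0.677 -0.013  0.011] 0.76 [265. 298.]
hook_stand T [ 0.671 -0.024  0.011] 0.92 [269. 159.]
seat T [ 0.666 -0.023  0.011] 0.93 [268. 161.]
seat T [ 0.498 -0.257  0.055] 0.74 [365. 223.]
basket S [ 0.503 -0.413  0.052] 0.82 [170. 183.]
basket S [ 0.509 -0.243  0.054] 0.71 [221. 204.]
basket S [0.498 0.243 0.045] 0.19 [406. 276.]
basket T [ 0.481 -0.417  0.055] 0.8 [432. 228.]
basket T [ 0.493 -0.262  0.053] 0.63 [367. 225.]
handle_bar S [ 0.5   -0.409  0.056] 0.93 [172. 181.]
handle_bar S [ 0.509 -0.249  0.058] 0.61 [219. 202.]
handle_bar T [ 0.48  -0.414  0.054] 0.79 [430. 229.]
handle_bar T [ 0.496 -0.256  0.06 ] 0.69 [366. 223.]
cap S [0.498 0.248 0.044] 0.69 [408. 277.]
cap T [0.483 0.236 0.044] 0.66 [164. 234.]
black_tub S [ 0.681 -0.258  0.1  ] 0.9 [169. 233.]
black_tub T [ 0.65  -0.272  0.13 ] 0.62 [375. 154.]
blue_tub S [0.696 0.297 0.103] 0.84 [401. 342.]
blue_tub S [0.499 0.247 0.043] 0.18 [407. 277.]
blue_tub T [0.654 0.276 0.108] 0.74 [140. 161.]
yellow_jar S [0.409 0.03  0.05 ] 0.57 [335. 217.]
yellow_jar T [0.396 0.017 0.059] 0.79 [253. 268.]
[1.54207682e-05 1.13144558e-01 9.93578537e-01 5.08623516e-06] 1.0
```

View pics/s0.png

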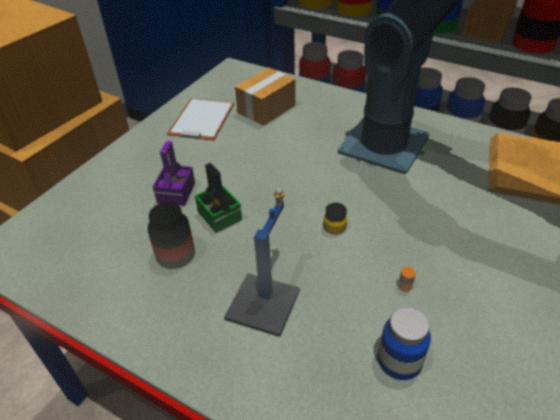

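View pics/t0.png

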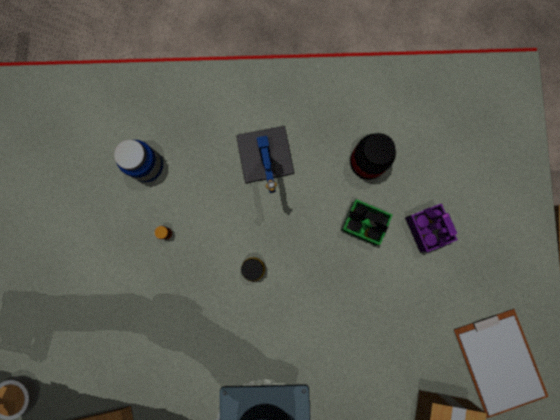

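The scene and top views show the green basket at (220,205) and (367,223), and the purple look-alike to its right. The hook arm points towards the robot, with the prong at top (271,187). The cap is at top (163,233). Next I'll look from near with the wrist camera.

```bash
python3 - <<'E'
from h import *
import pickle
D={}
for n,p in (('cap',(0.45,0.24,0.32)),('hook',(0.54,-0.03,0.45)),('bask',(0.46,-0.256,0.40))):
    try: bot.goto(list(p),q(np.pi))
    except bot.MotionError as e: print(n,e); continue
    W=bot.get_image('wrist');save(W,'w_'+n);D[n]=W
    R=np.asarray(W['R']);print(n,'cam',(-R.T@np.asarray(W['t'])).round(3),'fwd',R[2].round(2),W['vfov'],bot.read_clock(),bot.read_qpos().__repr__())
    for k in ['cap'] if n=='cap' else ['hook_stand','seat','prong_tip'] if n=='hook' else ['basket','handle_bar']:
        for r in bot.recognise(k,W)[:3]: print(k,np.round(r['xyz'],4),round(r['conf'],2),proj(W,r['xyz']).round())
pickle.dump(D,open('d.pkl','wb'))
E
```

```text
cap cam [0.378 0.241 0.465] fwd [ 0.28  0.   -0.96] 62.082433699575844 2.875 array([-0.75053955,  0.21020366,  0.19975541,  1.81688844, -0.04629873,
        1.11919795,  1.03775611])
cap [0.479  0.2438 0.0507] 0.8 [276. 192.]
hook cam [ 0.468 -0.028  0.594] fwd [ 0.28  0.   -0.96] 62.082433699575844 4.1667 array([-0.37728571,  0.19669098,  0.42057881,  1.5434682 , -0.0813344 ,
        1.42023986,  1.62223285])
hook_stand [ 0.6577 -0.0188  0.0126] 0.6 [279. 219.]
seat [ 0.6614 -0.0126  0.0125] 0.6 [282. 221.]
prong_tip [ 0.5646 -0.0305  0.243 ] 0.5 [271. 202.]
bask cam [ 0.389 -0.255  0.545] fwd [ 0.28  0.   -0.96] 62.082433699575844 5.3333 array([-0.07099291,  0.19772474,  0.58446746,  1.67238195, -0.11336034,
        1.30503291,  2.10837458])
basket [ 0.4943 -0.2623  0.0512] 0.89 [268. 181.]
basket [ 0.4817 -0.4164  0.0544] 0.6 [160. 173.]
handle_bar [ 0.4786 -0.4133  0.0547] 0.79 [162. 171.]
handle_bar [ 0.4923 -0.2665  0.0554] 0.74 [265. 181.]
```

View pics/w_hook.png

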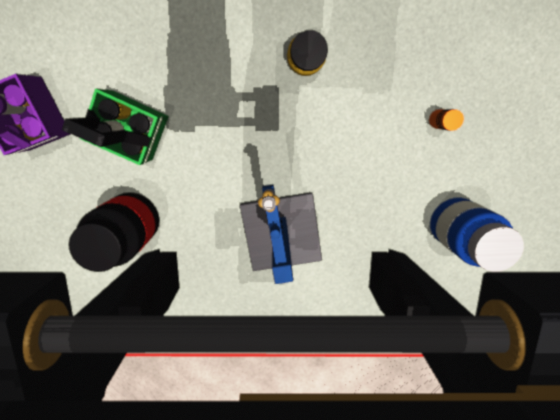

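View pics/w_bask.png

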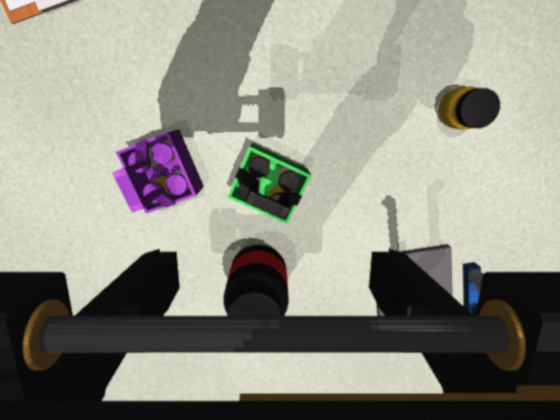

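The wrist views show the prong tip at (268,204) and the stand plate corners near (240,205), (310,193), (322,262) and (250,270). The basket is centred at (268,181), with the black bar running from about (238,180) to (298,200). I'll enlarge both to pick features.

```bash
python3 - <<'E'
import cv2,numpy as np
h=cv2.imread('pics/w_hook.png')[180:300,225:335]; b=cv2.imread('pics/w_bask.png')[130:235,220:320]
h=cv2.resize(h,None,fx=5,fy=5,interpolation=cv2.INTER_CUBIC)[:600,:400*1]
b2=cv2.convertScaleAbs(cv2.resize(b,None,fx=4,fy=4,interpolation=cv2.INTER_CUBIC),alpha=1.6,beta=20)
h=cv2.resize(cv2.imread('pics/w_hook.png')[180:300,232:332],None,fx=4,fy=4,interpolation=cv2.INTER_CUBIC)
c=np.zeros((480,800,3),np.uint8);c[:480,:400]=h;c[:420,400:]=b2
cv2.imwrite('pics/crop1.png',c)
E
```

```text
(no output)
```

View pics/crop1.png

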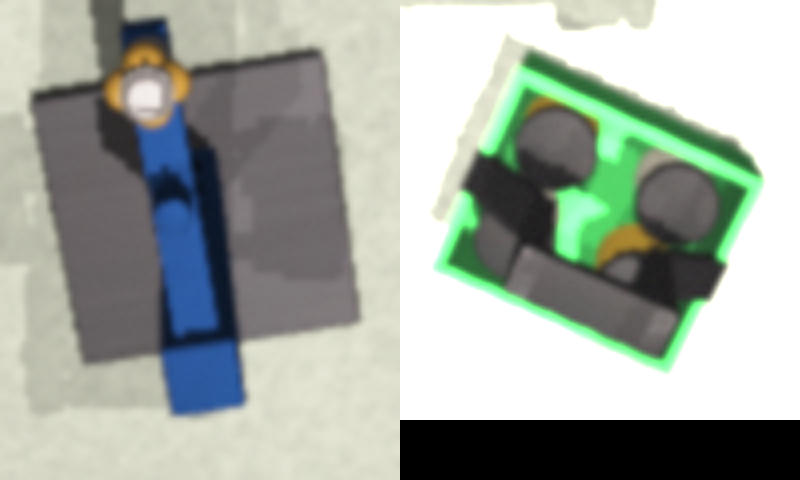

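```bash
cat > fit.py <<'E'
from h import *
from scipy.optimize import least_squares
def fit(im,P,uv,x0):
    P=np.array(P,float)/1000;uv=np.array(uv,float)
    def w(x):
        c,s=np.cos(x[2]),np.sin(x[2]); return np.c_[x[0]+c*P[:,0]-s*P[:,1],x[1]+s*P[:,0]+c*P[:,1],P[:,2]]
    f=lambda x:np.ravel([proj(im,X)-u for X,u in zip(w(x),uv)])
    r=least_squares(f,x0); print(r.x.round(4),np.degrees(r.x[2]).round(2),r.fun.round(1)); return r.x
E
python3 - <<'E'
from fit import *; import pickle
D=pickle.load(open('d.pkl','rb'))
h=lambda a:[(u/4+232,v/4+180) for u,v in a]; b=lambda a:[((u-400)/4+220,v/4+130) for u,v in a]
fit(D['hook'],[(65,-65,12),(65,65,12),(-65,65,12),(-65,-65,12),(-100,0,241),(12,-12,208),(12,12,208)],h([(85,362),(358,322),(318,56),(36,100),(146,96),(174,414),(244,404)]),[.66,-.02,0])
fit(D['bask'],[(-8,-25,160),(-8,25,160),(8,25,160),(8,-25,160),(-40,-48,60),(-40,48,60),(40,48,60),(40,-48,60)],b([(522,250),(680,312),(664,355),(505,290),(522,67),(762,182),(668,368),(438,265)]),[.49,-.26,0.4])
# cap: orange top
W=D['cap'];hsv=cv2.cvtColor(W['pixels'],cv2.COLOR_RGB2HSV)
m=((hsv[...,0]>5)&(hsv[...,0]<22)&(hsv[...,1]>150)&(hsv[...,2]>90)).astype(np.uint8); m[250:]=0
n,l,s,c=cv2.connectedComponentsWithStats(m);print(s[1:][s[1:,4]>30],c[1:][s[1:,4]>30])
i=1+s[1:,4].argmax();x,y,w,hh,_=s[i];print(atz(W,*c[i],.03))
cv2.imwrite('pics/crop2.png',cv2.resize(cv2.cvtColor(W['pixels'],cv2.COLOR_RGB2BGR)[y-20:y+hh+20,x-20:x+w+20],None,fx=5,fy=5))
print(x-20,y-20)
E
```

```text
[ 0.6726 -0.0152  0.1669] 9.56 [-2.2 -5.1  0.2 -5.8  0.6 -8.6 -3.6 -7.6  1.4  6.5  0.1  6.3  1.8  6. ]
[ 0.4992 -0.2601 -0.4258] -24.39 [ 0.7 -2.1  1.1 -0.  -0.8  1.3 -0.6  0.3 -0.9 -0.6  1.6 -0.8  0.9  1.5
 -2.1  1. ]
[[ 94  94  24  47 321]
 [263 185  25  26 497]] [[108.97196262 116.35202492]
 [275.16297787 197.52313883]]
[0.49103805 0.24328211 0.03      ]
243 165
```

View pics/crop2.png

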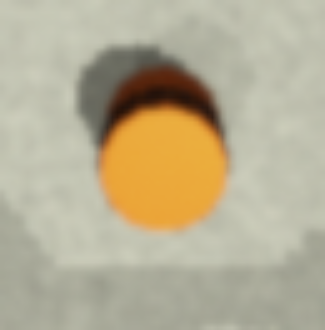

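```bash
python3 - <<'E'
from fit import *; import pickle
D=pickle.load(open('d.pkl','rb'))
W=D['hook'];print({k:v for k,v in W.items() if k!='pixels'})
h=lambda a:[(u/4+232,v/4+180) for u,v in a]
for p,z in zip(h([(85,362),(358,322),(318,56),(36,100),(146,96),(174,414),(244,404),(240,342),(165,350)]),[.012]*4+[.241]+[.208]*4): print(np.round(p,1),atz(W,*p,z).round(4))
S=bot.get_image('scene');print({k:v for k,v in S.items() if k!='pixels'})
print(bot.read_eef_pos(),bot.read_qd())
E
```

```text
{'vfov': 62.082433699575844, 'cx': 273.731935883644, 'cy': 207.73699320078813, 'R': array([[-2.69449649e-03,  9.99995960e-01,  9.04969655e-04],
       [ 9.60086860e-01,  2.33384707e-03,  2.79692286e-01],
       [ 2.79689044e-01,  1.62247936e-03, -9.60089270e-01]]), 't': array([ 0.02905493, -0.61543942,  0.4398679 ]), 'shot': 4}
[253.2 270.5] [ 0.7576 -0.0646  0.012 ]
[321.5 260.5] [0.7373 0.0598 0.012 ]
[311.5 194. ] [0.6128 0.0375 0.012 ]
[241. 205.] [ 0.6328 -0.0841  0.012 ]
[268.5 204. ] [ 0.5668 -0.0332  0.241 ]
[275.5 283.5] [ 0.6777 -0.0252  0.208 ]
[293. 281.] [ 0.6742 -0.0038  0.208 ]
[292.  265.5] [ 0.6534 -0.0053  0.208 ]
[273.2 267.5] [ 0.6561 -0.0281  0.208 ]
{'vfov': 45.45255815307617, 'cx': 284.8431965827562, 'cy': 206.87488146397803, 'R': array([[-0.49488608,  0.8686545 , -0.02295927],
       [ 0.60617699,  0.32617646, -0.72536775],
       [-0.62260519, -0.37289179, -0.68797856]]), 't': array([ 0.3019618 , -0.19697371,  1.53305007]), 'shot': 6}
[ 0.46099484 -0.25463293  0.40009415] [ 0.00435469 -0.00112813  0.00791317  0.00314899  0.00255857 -0.0021587
  0.00219918]
```

The high hook points agree with each other: post at (.6654,-.0156), yaw 9.8°, prong 100 mm out. The plate just isn't centred on the post. Now I'll grip the basket and bring it in front of the hook.

```bash
cat >> h.py <<'E'
POST=np.array([.6654,-.0156]); SY=np.radians(9.8); U=np.array([np.cos(SY),np.sin(SY)])
out=lambda d,z:[*(POST-U*d/1000),z]
E
python3 - <<'E'
from h import *
by=-.4258;b=np.array([.4992,-.2601]);G=.133
o=np.pi
for o in(0,np.pi):
    print(o,bot.solve_ik([*b,.2],q(by+o)),bot.solve_ik(out(170,.13+G),q(SY+o)),bot.solve_ik(out(79,.2),q(SY+o)))
o=np.pi
bot.set_gripper(.088,40)
bot.goto([*b,.25],q(by+o))
print(bot.servo_line([*b,G],.15,guard=8))
bot.set_gripper(.03,40);print('gap',bot.read_finger_gap(),bot.read_grip_force(),bot.read_eef_pos())
bot.servo_line([*b,.13+G],.12);print(bot.read_ft_force(),bot.read_finger_gap())
bot.goto(out(175,.13+G),q(SY+o))
bot.servo_line(out(175,.103+G),.1)
W=bot.get_image('wrist');save(W,'w3');S=bot.get_image('scene');save(S,'s3');T=bot.get_image('top')
import pickle;pickle.dump((W,S,T),open('d3.pkl','wb'))
print(bot.read_eef_pos(),bot.read_ft_force(),bot.read_clock())
a=W['pixels'];s=cv2.resize(S['pixels'][150:270,190:350],(400,300),interpolation=cv2.INTER_CUBIC)
t=cv2.resize(T['pixels'][110:260,180:380],(400,300),interpolation=cv2.INTER_CUBIC)
c=np.vstack([np.hstack([s,t]),np.hstack([cv2.resize(a,(400,300)),np.zeros((300,400,3),np.uint8)])])
cv2.imwrite('pics/c3.png',c[...,::-1])
E
```

```text
0 [-0.3477147   0.69165842  1.09371301  1.8503053  -0.70977117  1.05411789
 -0.96324414] [-0.69636951  0.33014225  0.86104814  1.93830834 -0.29579341  1.00388021
 -1.10040403] [-0.65427953  0.63928098  0.90662842  1.77966877 -0.58530722  1.016701
 -0.92064705]
3.141592653589793 [-0.02426465  0.48337206  0.56450923  1.83453359 -0.31915662  0.91485428
  1.83063365] [-0.35509491  0.26078634  0.42250303  1.92237311 -0.12729019  0.98421555
  1.86725175] [-0.30469408  0.49533104  0.37501408  1.76039167 -0.21942198  0.92707749
  1.90360301]
False
gap 0.049564662603108246 39.95162355713546 [ 0.49922899 -0.26032317  0.133094  ]
[-0.64138364 -0.66451977 -3.38584104] 0.04954117963693533
[ 0.49348056 -0.04589524  0.23662448] [-0.21474224  0.04600973 -2.52207376] 10.625
```

View pics/c3.png

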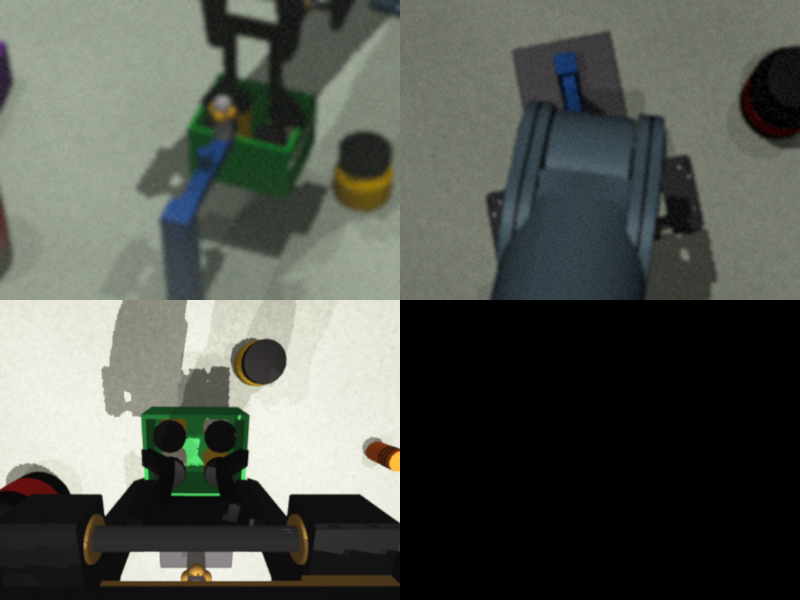

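The crop shows the basket centred in the gripper and the prong centred ahead of it, at about (197,575) in the wrist panel. I'll check the offsets numerically.

```bash
python3 - <<'E'
from h import *; import pickle
W,S,T=pickle.load(open('d3.pkl','rb'))
loc=lambda X:(np.array([(X[:2]-POST)@U,(X[:2]-POST)@[-U[1],U[0]]])*1000).round(1)
P=W['pixels'];hsv=cv2.cvtColor(P,cv2.COLOR_RGB2HSV)
print('tip pred W',proj(W,out(100,.227)),'S',proj(S,out(100,.241)))
m=((hsv[...,0]>8)&(hsv[...,0]<28)&(hsv[...,1]>90)&(hsv[...,2]>60));ys,xs=np.nonzero(m[365:404,230:320]);print('gold',xs.min()+230,xs.max()+230,xs.mean()+230,ys.mean()+365)
g=((hsv[...,0]>50)&(hsv[...,0]<75)&(hsv[...,1]>120)&(hsv[...,2]>50))
for r in range(140,280,6):
    x=np.nonzero(g[r])[0]
    if len(x): print(r,x.min(),x.max(),loc(atz(W,x.min(),r,.163)),loc(atz(W,x.max(),r,.163)))
cv2.imwrite('pics/c4.png',np.hstack([cv2.resize(P[140:290,190:360],(400,353),interpolation=cv2.INTER_CUBIC),cv2.resize(P[355:420,210:330],(400,353))])[...,::-1])
E
```

```text
tip pred W [276.25544868 388.87518793] S [278.767755   187.91826432]
gold 230 319 274.4787414965986 388.5425170068027
152 210 334 [-219.8  -40.8] [-219.6   36.4]
158 202 342 [-216.1  -46. ] [-215.9   41.5]
164 198 347 [-212.3  -48.7] [-212.1   44.9]
170 199 347 [-208.5  -48.3] [-208.3   45.1]
176 199 347 [-204.7  -48.5] [-204.5   45.3]
182 199 346 [-200.8  -48.8] [-200.6   44.9]
188 200 346 [-196.9  -48.4] [-196.7   45.1]
194 200 345 [-192.9  -48.6] [-192.7   44.7]
200 201 345 [-188.9  -48.2] [-188.7   44.9]
206 201 344 [-184.9  -48.5] [-184.7   44.5]
212 220 326 [-180.8  -36.3] [-180.6   32.9]
218 262 283 [-176.6   -8.9] [-176.6    4.9]
224 262 283 [-172.4   -9. ] [-172.4    4.9]
230 261 284 [-168.2   -9.7] [-168.2    5.6]
236 202 343 [-164.1  -49.1] [-163.9   44.9]
242 203 342 [-159.8  -48.7] [-159.6   44.5]
248 203 342 [-155.5  -48.9] [-155.3   44.7]
254 257 288 [-151.   -12.6] [-151.     8.4]
260 250 295 [-146.6  -17.4] [-146.5   13.2]
266 242 305 [-142.1  -23. ] [-142.    20.1]
272 239 308 [-137.6  -25.2] [-137.5   22.3]
```

View pics/c4.png

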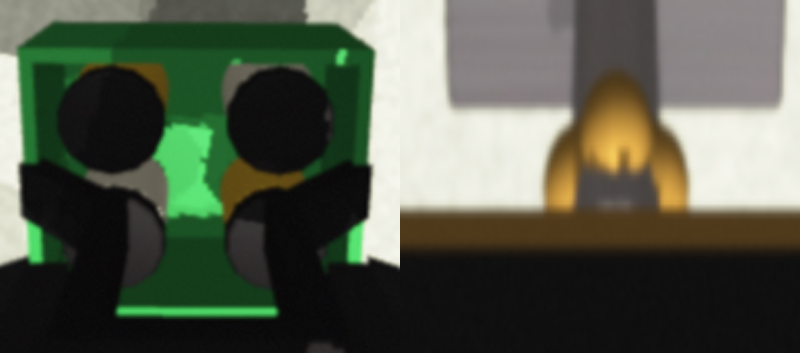

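Basket and prong line up laterally within about 1 mm, so I'll insert and lower with a guard.

```bash
python3 - <<'E'
from h import *
G=.133
n=np.array([-U[1],U[0]])*.001
def o2(d,z): p=np.array(out(d,z)); p[:2]+=n*0.8; return list(p)
g=bot.servo_line(o2(79,.103+G),.06,guard=6);print('in',g,bot.read_eef_pos(),bot.read_ft_force())
if not g:
    g=bot.servo_line(o2(79,.054+G),.06,guard=6);print('down',g,bot.read_eef_pos()[2]-G,bot.read_ft_force())
    if not g:
        g=bot.servo_line(o2(79,.047+G),.02,guard=1.8);print('seat',g,bot.read_eef_pos()[2]-G,bot.read_ft_force())
S=bot.get_image('scene');W=bot.get_image('wrist')
s=cv2.resize(S['pixels'][150:270,190:350],(400,300),interpolation=cv2.INTER_CUBIC)
cv2.imwrite('pics/c5.png',np.hstack([s,cv2.resize(W['pixels'],(400,300))])[...,::-1]);print(bot.read_clock())
E
```

```text
in False [ 0.5871436  -0.02836377  0.23603302] [-0.64447367  0.55528173 -2.93682013]
down False 0.054380020023767656 [-0.46281508 -0.51653985 -2.0867605 ]
seat True 0.049678134099403 [-0.9832451  -0.08994037  5.30671566]
13.7583
```

View pics/c5.png

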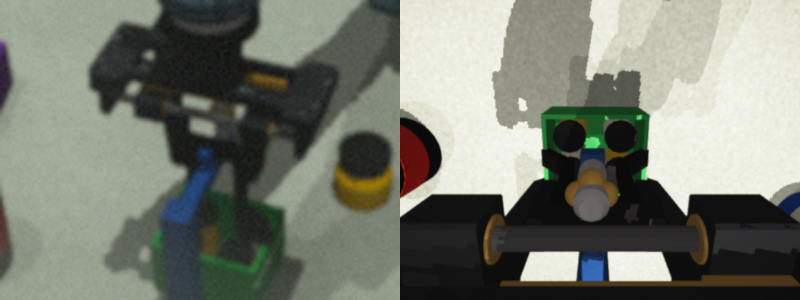

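The scene crop shows the bar seated on the arm, with the basket at z≈.0497 against the expected .050. I'll release it and fetch the cap.

```bash
python3 - <<'E'
from h import *; import pickle
W=pickle.load(open('d.pkl','rb'))['cap']
cap=atz(W,275.6,198.2,.052)[:2];print(cap)
p=np.array(bot.read_eef_pos())
bot.set_gripper(.075,40);print(bot.read_ft_force())
bot.servo_line([*p[:2],.34],.12)
S=bot.get_image('scene');save(S,'s6')
bot.goto([*cap,.16],q(SY+np.pi))
W=bot.get_image('wrist')
bot.servo_line([*cap,.019],.1,guard=6)
bot.set_gripper(.02,60);bot.pause(.2);print('gap',bot.read_finger_gap(),bot.read_grip_force(),bot.read_eef_pos())
a=bot.read_ft_force()
bot.servo_line([*cap,.15],.12);print(a,bot.read_ft_force())
V=bot.get_image('wrist');print(bot.read_clock())
pickle.dump((W,V),open('d7.pkl','wb'))
s=cv2.resize(S['pixels'][150:270,190:350],(400,300),interpolation=cv2.INTER_CUBIC)
cv2.imwrite('pics/c7.png',np.vstack([np.hstack([s,cv2.resize(W['pixels'],(400,300))]),np.hstack([cv2.resize(V['pixels'],(400,300))]*2)])[...,::-1])
E
```

```text
[0.48615187 0.24370579]
[-0.37494986  0.15628963 -0.44630084]
gap 0.030657180240981807 60.000255424529314 [0.48616058 0.24367747 0.01901717]
[-0.32091001 -0.05702837  0.27399019] [ 0.58898424 -0.04958236 -0.77587365]
20.9667
```

View pics/c7.png

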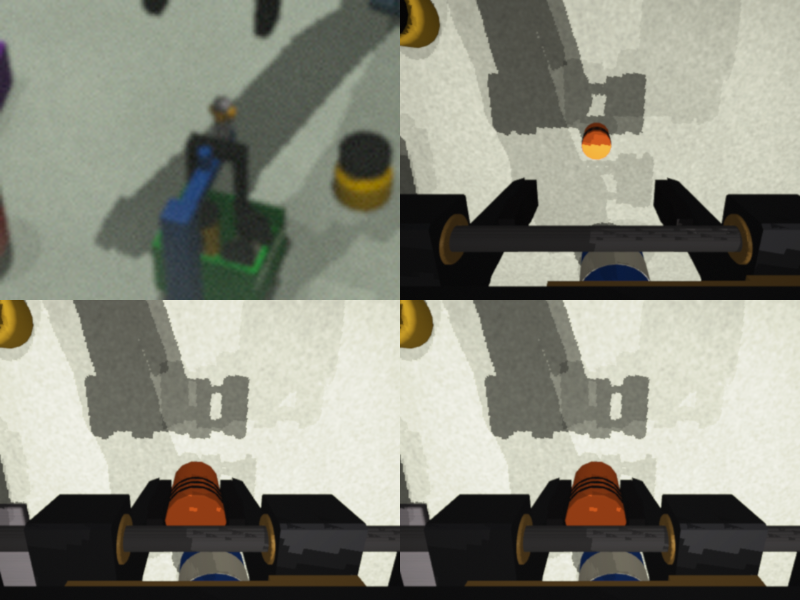

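```bash
python3 - <<'E'
from h import *; import pickle
_,V=pickle.load(open('d7.pkl','rb'))
e=np.array([.48616,.24368])
hsv=cv2.cvtColor(V['pixels'],cv2.COLOR_RGB2HSV)
m=((hsv[...,0]>3)&(hsv[...,0]<22)&(hsv[...,1]>150)&(hsv[...,2]>60));m[:200]=0;m[310:]=0;m[:,:200]=0;m[:,350:]=0
for r in(227,232,240,290,300):x=np.nonzero(m[r])[0];print(r,x.min() if len(x) else 0,x.max() if len(x) else 0)
ys,xs=np.nonzero(m);print('top row',ys.min())
for d in(-4,-2,0,2,4):
    t=np.linspace(0,2*np.pi,200);c=e+U*d/1000
    R=np.array([proj(V,[c[0]+.016*np.cos(a),c[1]+.016*np.sin(a),.131]) for a in t]);print(d,R[:,1].min().round(1),R[:,0].min().round(1),R[:,0].max().round(1))
print(proj(V,[*e,.16]))
E
```

```text
227 267 281
232 256 291
240 248 299
290 235 312
300 233 314
top row 227
-4 217.1 242.1 305.5
-2 220.9 242.2 305.4
0 224.8 242.3 305.3
2 228.6 242.4 305.2
4 232.4 242.5 305.1
[273.81534862 282.26441481]
```

The cap sits about 1 mm off along the stand's x, which I'll compensate for. Next I'll hover over the prong and look.

```bash
python3 - <<'E'
from h import *; import pickle
t=np.array([.5669,-.0333])-U*.001
p=np.array(bot.read_eef_pos());bot.servo_line([p[0],p[1],.33],.2)
bot.goto([*t,.33],q(SY+np.pi))
bot.servo_line([*t,.262+.019],.1,guard=6);bot.pause(.2)
V=bot.get_image('wrist');S=bot.get_image('scene');pickle.dump((V,S),open('d8.pkl','wb'))
print(bot.read_eef_pos(),bot.read_clock(),'pred tip',proj(V,[.5669,-.0333,.241]),'bulge',proj(V,[.5669,-.0333,.227]),'armend',proj(V,out(110,.2)))
P=V['pixels'][190:310,200:360]
cv2.imwrite('pics/c8.png',np.hstack([cv2.resize(P,(480,360),interpolation=cv2.INTER_CUBIC),cv2.resize(S['pixels'][150:270,220:340],(320,360),interpolation=cv2.INTER_CUBIC)])[...,::-1])
E
```

```text
[ 0.56615247 -0.03352115  0.2814422 ] 24.0667 pred tip [273.72466995 238.38013466] bulge [273.72240145 229.94142676] armend [274.724847   202.33793494]
```

View pics/c8.png

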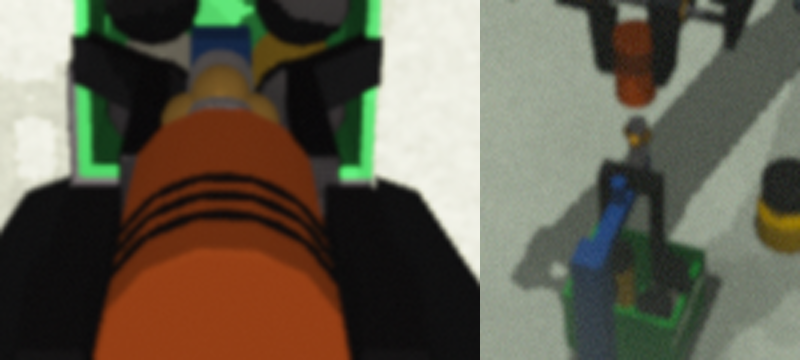

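```bash
python3 - <<'E'
from h import *; import pickle
V,S=pickle.load(open('d8.pkl','rb'))
for d in(0,1,2,3):
    pr=np.array([.5669,-.0333])+U*d/1000
    f=lambda k,z,s=0:proj(V,[*(pr-U*k/1000+s*np.array([-U[1],U[0]])/1000),z]).round(1)[1]
    print(d,'armbot',f(10,.186),'armtop',f(10,.2),'side bulge',f(0,.227,11),'front bulge outermost',f(12,.227),'tip front edge',f(5,.241),'taper',f(7.5,.237),'cap front edge@tcp-frame',proj(V,[*(np.array([.56615,-.0335])+U*(.0+d/1000-.016)),.2624]).round(1)[1])
P=V['pixels'];print(P[194:230,273].tolist())
E
```

```text
0 armbot 197.0 armtop 202.2 side bulge 229.9 front bulge outermost 211.1 tip front edge 230.1 taper 223.6 cap front edge@tcp-frame 222.6
1 armbot 198.3 armtop 203.7 side bulge 231.5 front bulge outermost 212.7 tip front edge 231.8 taper 225.3 cap front edge@tcp-frame 224.5
2 armbot 199.7 armtop 205.1 side bulge 233.0 front bulge outermost 214.3 tip front edge 233.4 taper 226.9 cap front edge@tcp-frame 226.4
3 armbot 201.0 armtop 206.5 side bulge 234.6 front bulge outermost 215.8 tip front edge 235.1 taper 228.5 cap front edge@tcp-frame 228.3
[[88, 219, 111], [86, 215, 108], [84, 212, 107], [77, 196, 100], [48, 129, 74], [24, 56, 55], [17, 31, 50], [16, 29, 49], [17, 30, 54], [20, 36, 63], [21, 38, 68], [27, 42, 70], [46, 53, 70], [67, 66, 71], [75, 71, 71], [77, 72, 71], [77, 71, 66], [81, 67, 49], [91, 69, 36], [99, 73, 32], [106, 77, 33], [110, 81, 35], [113, 83, 35], [116, 85, 36], [119, 87, 37], [122, 90, 39], [126, 93, 40], [123, 92, 47], [99, 82, 62], [83, 76, 71], [85, 78, 76], [93, 75, 67], [103, 59, 41], [108, 48, 21], [109, 46, 16], [109, 46, 15]]
```

Cap and prong agree within about 0.3 mm. Now I'll lower and press.

```bash
python3 - <<'E'
from h import *
p=np.array(bot.read_eef_pos())[:2];p=np.array([.5669,-.0333])-U*.0008
g=bot.servo_line([*p,.240],.03,guard=4);z=bot.read_eef_pos();print('contact',g,z,'underside',z[2]-.019,bot.read_ft_force())
if g and .222<z[2]-.019<.231:
    g=bot.servo_line([*p,.222],.02,guard=24);z=bot.read_eef_pos();print('press',g,z,z[2]-.019,bot.read_ft_force(),bot.read_finger_gap())
    bot.pause(.3);print(bot.read_eef_pos(),bot.read_ft_force())
print(bot.read_clock())
E
```

```text
contact True [ 0.56658175 -0.03367122  0.24688675] underside 0.2278867455952478 [0.32041395 0.7221381  4.97214632]
press True [ 0.56616136 -0.03360239  0.23390527] 0.21490527028534998 [-2.64129174  0.78600737  6.2920928 ] 0.030648071034582752
[ 0.56616869 -0.03363723  0.2339158 ] [-2.5615058   0.3911917   6.95882062]
26.1583
```

It has snapped home, with the underside at .2149. The residual push is only about 7 N, so I'll press more firmly.

```bash
python3 - <<'E'
from h import *
p=np.array([.5669,-.0333])-U*.0008
z=.2339
for i in range(12):
    z-=.0005
    bot.servo_line([*p,z],.01);f=bot.read_ft_force();print(round(z,4),np.round(f,1),np.round(bot.read_eef_pos(),4))
    if f[2]>25: break
bot.pause(.5)
f=bot.read_ft_force();print(f,bot.read_eef_pos(),bot.read_clock())
V=bot.get_image('wrist');S=bot.get_image('scene')
cv2.imwrite('pics/c9.png',np.hstack([cv2.resize(V['pixels'],(400,300)),cv2.resize(S['pixels'][150:270,190:350],(400,300),interpolation=cv2.INTER_CUBIC)])[...,::-1])
E
```

```text
0.2334 [-2.   0.3  7.6] [ 0.5662 -0.0336  0.2339]
0.2329 [-3.9  0.1 11.8] [ 0.5662 -0.0336  0.2338]
0.2324 [-5.8  0.2 15.3] [ 0.5662 -0.0336  0.2338]
0.2319 [-6.6  0.7 18.9] [ 0.5662 -0.0336  0.2337]
0.2314 [-8.7  1.3 23.4] [ 0.5663 -0.0336  0.2337]
0.2309 [-9.5  0.6 26.6] [ 0.5663 -0.0336  0.2336]
[-9.94529861  1.62933083 26.86444296] [ 0.56631698 -0.03360787  0.23366082] 28.1583
```

View pics/c9.png

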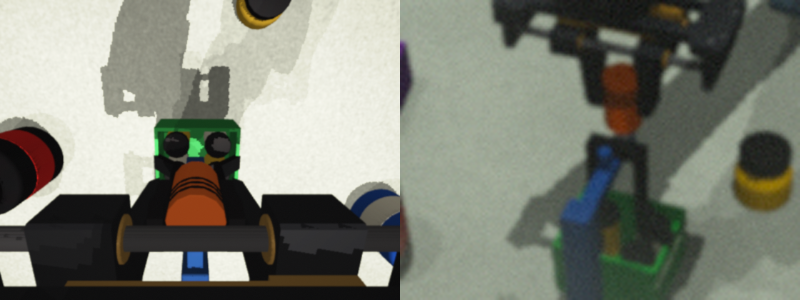

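The views show the cap down on the prong and held under 27 N. The basket hangs behind it with nothing touching it. I'm handing in.

```bash
python3 -c "
from workcell import bot
print(bot.finish_job())"
```

```text
the job is handed in; nothing more can be done
None
```

I handed in the job at about 28 s: the green basket hangs free on the hook, and the orange cap has snapped fully home and is held down at about 27 N; the hand-in call returned no verdict.

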